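# Take the warm bread roll off with tongs

### The arm

A 6-joint arm with a two-finger parallel gripper is mounted at the origin on the work surface. World frame = base frame: x ahead of the robot, y to its left, z up, the work surface at z = 0. Lengths are in m, angles in rad, forces in N, time in s.
With the tool pointing down it reaches from about 0.35 to 0.975 m from the base axis. Payload 4.9 kg.
Tool frame: the origin (TCP) lies midway between the tips of the shut fingers; the grasp point (between the pads) lies 19 mm behind it; z points along the fingers, y is the line along which they close (so a half turn about z gives the same grasp; the last joint's range is limited). The gripper opens to 85 mm and grips with 20 to 120 N. Pads are 22 mm wide; open, the fingers measure 114 mm over their backs; the gripper's body (76 mm by 85 mm) begins 54 mm behind the grasp point. The pads swing forward as they close: fully open they stand 13 mm farther back than shut.
Start: joints at [1.037, 0.053, 1.613, -0, 1.476, -0.119], TCP at [0.252, 0.572, 0.231] pointing down, gripper open.
Joint ranges: [-3.01, 3.01], [-1.01, 2.22], [0.06, 2.58], [-1.02, 4.17], [0.09, 2.62], [-3.14, 3.14]. Speed limits (rad/s): [2.57, 2.57, 3.14, 3.14, 3.14, 3.14].

### API

Orientations are given as a rotation vector (axis times angle).
In Python, from station import ctrl gives the robot as it stands.
- The arm moves only by the tool carry_out, never from a script. Its argument "moves" is a list of rows, each an object of numbers: "x", "y", "z": the shift along the tool's x, y, z in units of 25 mm (1.0 is 25 mm); "turn": the turn about the tool's z in rad. In form: [{"x": .., "y": .., "z": .., "turn": ..}, ...]. A call has exactly 8 rows; each row shifts and turns the commanded pose from where the row before left it, along the tool's axes as they then stand; what a row does not reach is not made up. A row lasts 1/10 s, in which the tool goes at most 50 mm and 8.59 degrees, less where a joint would pass 70% of its speed; a pose out of reach is approached as far as the arm can. A call is refused whole if a number of a shift passes 1 or a number of a turn 0.15, either way. A call with a gripper value outside its range is refused whole. "grip" is the finger opening in mm, from 0 to 85.4, set as the call begins (left out, the last holds). The fingers move at their own pace and stop on an object; "newtons" is the grip in N (left out, the last holds). Time passes only in rows, so rows that do not move let the fingers close, or fill a call up. It gives the time, the measured TCP pose, the force, the opening and the grip force at its end, in the units of the state.
- ctrl.get_obs(): the state, without advancing time (a new reading comes with each control period).
- ctrl.get_image(name): name is "scene" or "side" or "wrist"; returns the picture (420x560x3 uint8, red, green, blue); there is no depth.
- ctrl.calibration(name): a dict with "fx", "fy", "cx", "cy" (pixels), "R" (3x3) and "t" (3): a world point X has camera coordinates R X + t; the wrist camera has in their place "T_tool_cam" (4x4, takes a point from camera to tool coordinates, whose origin is the TCP and whose axes are the flange's). Camera axes: x right, y down, z forward; pixel columns grow to the right and rows downward; lengths in m; the calibration is good to about 2 mm. A picture is of the moment at which its call begins: read the wrist's pose just before it. calibration takes no time and is no camera call.
- ctrl.finish_job(): hands the job in; it is judged then, once.
Trained networks look in the newest picture that a camera, given by its name, has taken for a name from the list of things; names that differ only in an ending like _2 or _b are one class to them, and where a whole thing is asked for, a point or a joint stands for the part that bears it (a point fixed in the world has none). Each returns a list of dicts, best first, with "confidence" (0 to 1); they miss things now and then, are a little off and sometimes report something else, mostly with a low value. They report only what shows in the picture. A call takes as long as a camera call. They do not tell look-alikes from the thing itself.
- ctrl.look_for(camera, query): "rect" ([left, top, width, height] in pixels, round what is visible of it).
- ctrl.mark_of(camera, query): "pixel" ([column, row] in pixels: a listed point, or the origin of a listed thing).
The state is a dict: "t": time; "q": joint angles; "dq": joint speeds; "effort": joint torques, N m; "tool_pos": TCP position; "tool_rot": TCP orientation; "contact_force": force on the tool from outside, world axes, zero at the start; "wrist_torque": the same for the moment, N m; "opening": finger opening in m; "grip_force": force on a finger pad.
Only numpy, scipy, OpenCV 4.12 (cv2) and the standard library are available. Lean on these libraries where they do the work, as an engineer would, in place of code of your own. Each camera call takes 0.05 s, during which the arm holds its last target. There are 200 camera calls.

### The job

On the balcony bench, first switch the red warming plate off by flipping its yellow-tipped toggle fully over to the far side. Then pick up the tongs, close their jaws on the sides of the golden bread roll (not the white bun) and lift it about 10 cm above the plate, finishing while still holding it there, steady, in the squeezed tongs. Never touch the roll with the gripper itself, and leave the bun, the pot and the drip tray where they are.

Things in the scene. Friction and masses are not known exactly. Their poses are not given: they have to be found in the camera images.
- griddle: red electric warming plate, fixed, 200 (x) x 320 (y) x 45 mm high. Origin at the centre of its underside on the bench; x points away from the robot (far side), y to the left along its length, z up. The dark flat plate (180 x 236 mm, centred at y = -32 mm) has its top at z = 45 mm. A black switch housing (75 x 45 mm, top at z = 64 mm) stands on the left end, centred at x = -20, y = 125 mm.
- toggle (a joint): angle of the on/off toggle: 0 = on (leaning 0.5 rad towards the near side, griddle -x), 1.0 = fully off (leaning 0.5 rad to the far side, griddle +x). It hinges about the griddle's y axis, 50 mm below the centre of its tip, at griddle x = -20, y = 125, z = 62 mm. It needs under 1 N at the tip and falls by itself to either end once past the middle (0.5).
- toggle_tip (a point): centre of the yellow ball, 18 mm across, on the end of the toggle's 9 mm steel stem; it swings 48 mm towards griddle +x from on to off, and stands about 106 mm above the bench at either end.
- tongs_grip (a point): grip centre of the kitchen tongs, mid-way between their two black sleeves and half-way up (14 mm above the bench). They lie flat, 150 g, balancing here: two upright strips 28 mm high, pivot 110 mm behind (-x). x runs along the middle line to the jaws, z up. Sprung open: 60 mm over the sleeves' outsides (each 70 mm long). Frame fixed to the left (+y) strip.
- tongs_jaws (a point): mid-point between the tongs' orange jaw pads (28 mm long, 28 mm high), 105 mm ahead (+x) of the grip centre, half-way up. 66 mm between the pads when open. Squeezing the sleeves from both sides, with about 7 to 12 N, closes them: 54 mm over the sleeves gives 54 mm between the pads, 44 mm gives 34 mm. Frame fixed to the left strip.
- jaw (a joint): angle of the right strip of the tongs about the pivot, from the left: 0 = sprung open, about 0.15 when closed on the bread roll, 0.30 = jaws shut.
- roll_center (a point): centre of the golden bread roll, 70 mm long (x), 36 mm wide (y; flanks 34 mm apart in contact), 36 mm high, about 55 g, lying on the plate; the point is 18 mm above the plate. x runs along its length, z up.
- bun_center (a point): centre of the round white bun, 50 mm across, 31 mm high, on the same plate; the point is 15 mm above the plate. Leave it.
- pot: unglazed brown pot, 118 mm across, 100 mm high, origin at the centre of its underside. Leave it.
- drip_tray: blue drip tray, 90 x 240 x 22 mm, origin at the centre of its underside. Leave it.
There are look-alikes about, which are no part of the job. Leave any green look-alike of the part that bears tongs_grip alone.

How it is judged:
On the way, in this order (a step that is already met when the one before it is completed fails the run):
1. the toggle is flipped fully to off (value of joint toggle above 0.9 rad), for 0.2 s.
2. the tongs are lifted off the bench in the gripper (height (world z) of tongs_grip above 0.04 m and contact force between tongs and the fingers above 1 N), for 0.2 s.
At the end, for the whole second after the job is handed in: Toggle over 0.9 rad; roll clasped between the jaws (jaw 0.08 to 0.23 rad, over 0.5 N, within 20 mm of mid height), 60 mm or more above where it lay, under 0.03 m/s, untouched by the robot; fingers squeeze both strips over 2 N; bun, pot, tray within 30 mm of their starts (value of joint toggle above 0.9 rad and z of roll_center in the frame of griddle above 0.123 m and contact force between roll and jaw above 0.5 N and value of joint jaw between 0.08 and 0.23 rad and z of roll_center in the frame of tongs_grip between -0.02 and 0.02 m and contact force between each of tongs, jaw and the fingers above 2 N and contact force between roll and the arm below 0.05 N and contact force between roll and the fingers below 0.05 N and linear speed of roll below 0.03 m/s and distance of each of bun_center, pot, drip_tray from where it was at the start of the episode below 0.03 m); the arm keeps its last pose, push and grip.
It fails at once if the gripper or arm touches the bread roll (contact force between roll and the fingers above 0.5 N or contact force between roll and the arm above 0.5 N).
It fails at once if the bun, pot or drip tray is shifted by more than 30 mm (distance of any of bun_center, pot, drip_tray from where it was at the start of the episode above 0.03 m).
It also fails if it takes over 64 s, if anything falls off the work surface, if the arm or the gripper's body presses on something with over 40 N, if the wrist force passes 120 N, or if a joint passes its speed limit or range.

## Working session

There is one attempt and no reset: what is moved stays moved. The work goes in short steps, Python scripts to look and compute and a tool call to move; the robot and the scene stay as the last step left them, time stands still between calls to the robot, and variables do not carry over. Pictures are saved under pics/ and viewed, at most 10 in all, crops included, and the job is handed in when it is done.

Besides the shell and the picture viewer there is one more tool, called after ">>>" as a command line: name --argument value ..., lists and objects as JSON in quotes. carry_out: Moves the arm, as the interface text tells. Its arguments: {"type":"object","properties":{"moves":{"type":"array"},"grip":{"type":"number"},"newtons":{"type":"number"}},"required":["moves"]}

```bash
ls; mkdir -p pics; cat > h.py <<'E'
import numpy as np, cv2
from scipy.spatial.transform import Rotation as Ro
from station import ctrl
def cam(n,o=None):
    c=ctrl.calibration(n)
    if n=="wrist":
        o=o or ctrl.get_obs()
        T=np.eye(4);T[:3,:3]=Ro.from_rotvec(o["tool_rot"]).as_matrix();T[:3,3]=o["tool_pos"]
        W=T@np.array(c["T_tool_cam"]);R=W[:3,:3].T;t=-R@W[:3,3]
    else: R=np.array(c["R"]);t=np.array(c["t"])
    return np.array([c["fx"],c["fy"],c["cx"],c["cy"]]),R,t
def ray(C,px):
    f,R,t=C;d=R.T@np.array([(px[0]-f[2])/f[0],(px[1]-f[3])/f[1],1]);return -R.T@t,d/np.linalg.norm(d)
def onz(C,px,z):
    o,d=ray(C,px);return o+d*(z-o[2])/d[2]
def proj(C,X):
    f,R,t=C;p=R@np.array(X)+t;return np.array([f[0]*p[0]/p[2]+f[2],f[1]*p[1]/p[2]+f[3]])
def tri(rs):
    A=0;b=0
    for o,d in rs:
        P=np.eye(3)-np.outer(d,d);A=A+P;b=b+P@o
    return np.linalg.solve(A,b)
def save(im,n): cv2.imwrite("pics/"+n,im[:,:,::-1])
E
python3 - <<'E'
from h import *
np.set_printoptions(precision=3,suppress=True)
Z={"griddle":0,"toggle_tip":.106,"tongs_grip":.014,"tongs_jaws":.014,"roll_center":.063,"bun_center":.06,"pot":0,"drip_tray":0}
for n in("scene","side"):
    save(ctrl.get_image(n),n+"0.png");C=cam(n);print(n,-C[1].T@C[2])
    for k,z in Z.items():
        for m in ctrl.mark_of(n,k)[:4]: print(k,np.array(m["pixel"]),round(m["confidence"],2),onz(C,m["pixel"],z))
o=ctrl.get_obs();print(o["t"],o["tool_rot"],o["opening"])
E
```

```text
pics
scene [0.791 0.576 1.155]
griddle [254.4 249. ] 0.89 [0.59  0.056 0.   ]
toggle_tip [286.3 265.3] 0.54 [0.557 0.183 0.106]
tongs_grip [261.1  86.6] 0.89 [ 0.287 -0.5    0.014]
tongs_grip [226.1 164.1] 0.62 [ 0.54  -0.247  0.014]
tongs_jaws [193.5 175.7] 0.94 [ 0.648 -0.253  0.014]
tongs_jaws [275.1 106. ] 0.65 [ 0.286 -0.394  0.014]
roll_center [262.9 246.3] 0.72 [0.577 0.088 0.063]
bun_center [237.2 211.6] 0.75 [ 0.592 -0.046  0.06 ]
pot [325.8 385.1] 0.79 [0.6   0.468 0.   ]
drip_tray [192.1 122.4] 0.8 [ 0.566 -0.472  0.   ]
side [-0.774  0.284  1.097]
griddle [260.8 216.8] 0.69 [0.585 0.057 0.   ]
toggle_tip [223.3 204.6] 0.43 [0.552 0.191 0.106]
tongs_grip [345.4 206.6] 0.69 [ 0.548 -0.258  0.014]
tongs_grip [439.  243.4] 0.64 [ 0.276 -0.494  0.014]
tongs_jaws [341.7 188.9] 0.84 [ 0.659 -0.282  0.014]
tongs_jaws [413.1 250.1] 0.64 [ 0.267 -0.395  0.014]
roll_center [248.3 204.4] 0.52 [0.588 0.099 0.063]
pot [146.  231.8] 0.91 [0.603 0.472 0.   ]
drip_tray [400.5 199.8] 0.92 [ 0.553 -0.482  0.   ]
0.9 [0.647 3.074 0.   ] 0.08549776344841586
```

View pics/scene0.png

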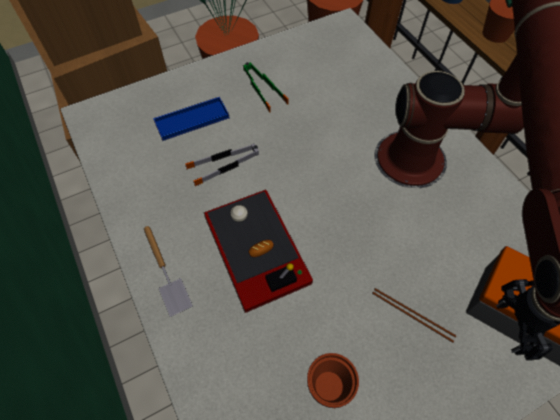

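```bash
python3 - <<'E'
import cv2
a=cv2.imread("pics/side0.png")[150:290,190:480]
cv2.imwrite("pics/side0c.png",cv2.resize(a,None,fx=2.7,fy=2.7,interpolation=cv2.INTER_CUBIC))
E
```

```text
(no output)
```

View pics/side0c.png

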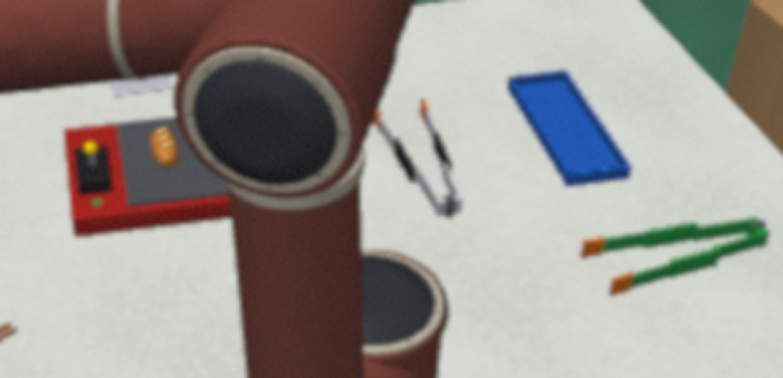

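Scene view: the steel tongs with black sleeves are at about (225,165), and the green look-alike is at (265,85), left alone. The golden roll is at (262,248), the bun at (239,213) and the yellow toggle tip at (290,267). The enlarged side crop confirms the black-sleeved steel pair is the right one. Next I get the orientations.

```bash
python3 - <<'E'
from h import *
np.set_printoptions(precision=4,suppress=True)
C=cam("scene");im=cv2.imread("pics/scene0.png");hsv=cv2.cvtColor(im,cv2.COLOR_BGR2HSV)
def blob(lo,hi,box,name,z,n=1):
    m=np.zeros(hsv.shape[:2],np.uint8);x0,y0,x1,y1=box
    m[y0:y1,x0:x1]=cv2.inRange(hsv,np.array(lo),np.array(hi))[y0:y1,x0:x1]
    k,l,s,c=cv2.connectedComponentsWithStats(m)
    for i in np.argsort(-s[1:,4])[:n]+1:
        p=np.argwhere(l==i)[:,::-1].astype(float)
        P=np.array([onz(C,q,z)[:2] for q in p]);w,v=np.linalg.eigh(np.cov(P.T))
        print(name,s[i,4],c[i],P.mean(0),"axis deg",np.degrees(np.arctan2(v[1,1],v[0,1])),"sd",np.sqrt(w))
blob((8,100,90),(25,255,255),(240,225,282,262),"roll",.063)
blob((22,120,120),(38,255,255),(275,255,305,285),"tip",.106,2)
blob((3,140,90),(20,255,255),(180,140,215,190),"pads",.02,2)
blob((0,0,0),(179,255,45),(205,140,245,180),"sleeves",.02,2)
blob((0,0,150),(179,70,255),(225,200,255,225),"bun",.065)
# griddle outline
m=np.zeros(hsv.shape[:2],np.uint8);r=(cv2.inRange(hsv,(0,150,60),(6,255,255))|cv2.inRange(hsv,(174,150,60),(179,255,255)))
m[180:320,195:325]=r[180:320,195:325]
pts=cv2.findNonZero(m);h=cv2.convexHull(pts)
print(cv2.boxPoints(cv2.minAreaRect(h)))
ap=cv2.approxPolyDP(h,5,True)[:,0]
for p in ap: print(p,onz(C,p,.045)[:2],onz(C,p,0)[:2])
a=im[130:320,170:325]
cv2.imwrite("pics/sc_c.png",cv2.resize(a,None,fx=3.1,fy=3.1,interpolation=cv2.INTER_CUBIC))
E
```

```text
roll 202 [261.0149 247.3713] [0.5832 0.0882] axis deg -179.7333889085954 sd [0.0076 0.0174]
tip 21 [290. 266.] [0.5499 0.189 ] axis deg 56.578102353248454 sd [0.0033 0.0036]
pads 14 [189.3571 162.6429] [ 0.6414 -0.3018] axis deg 172.96578727294676 sd [0.0021 0.0075]
pads 14 [197.3571 179.4286] [ 0.6439 -0.2304] axis deg 178.98373395327803 sd [0.0018 0.0076]
sleeves 110 [220.7273 155.0818] [ 0.5414 -0.2829] axis deg 177.36968288616575 sd [0.0061 0.0192]
sleeves 102 [228.4216 166.8627] [ 0.539  -0.2291] axis deg -177.11474839663805 sd [0.0055 0.0187]
bun 75 [240.2933 212.0667] [ 0.5855 -0.0375] axis deg 67.17785815795874 sd [0.0072 0.0081]
[[203.4961 212.6295]
 [272.0428 183.9356]
 [313.3939 282.7189]
 [244.8472 311.4128]]
[311 282] [0.5087 0.2327] [0.4973 0.2188]
[244 309] [0.6973 0.2159] [0.6935 0.2013]
[205 212] [ 0.6718 -0.0966] [ 0.667  -0.1239]
[265 190] [ 0.4839 -0.0831] [ 0.4715 -0.1099]
```

View pics/sc_c.png

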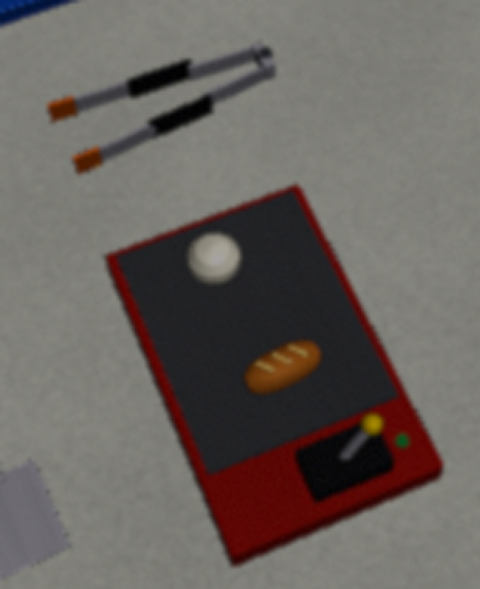

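>>> carry_out --moves '[{"x": 0,"y": 0,"z": 0,"turn": -0.11},{"x": 0,"y": 0,"z": 0,"turn": -0.11},{"x": 0,"y": 0,"z": 0,"turn": -0.11},{"x": -0.8,"y": -1,"z": 0,"turn": 0},{"x": -0.8,"y": -1,"z": 0,"turn": 0},{"x": -0.8,"y": -1,"z": 0,"turn": 0},{"x": -0.8,"y": -1,"z": 0,"turn": 0},{"x": -0.8,"y": -1,"z": 0,"turn": 0}]' --grip 0 --newtons 30

```text
t: 1.7
tool_pos: [0.3415, 0.4379, 0.2314]
tool_rot: [0.133, 3.139, 0.0]
contact_force: [0.1, 0.1, -0.0]
opening: -0.0001
grip_force: 0.0
```

>>> carry_out --moves '[{"x": -0.8,"y": -1,"z": 0,"turn": 0},{"x": -0.8,"y": -1,"z": 0,"turn": 0},{"x": -0.8,"y": -1,"z": 0,"turn": 0},{"x": -0.8,"y": -1,"z": 0,"turn": 0},{"x": -0.8,"y": -1,"z": 0,"turn": 0},{"x": -0.8,"y": -1,"z": 0,"turn": 0},{"x": -0.8,"y": -1,"z": 0,"turn": 0},{"x": 0,"y": 0,"z": 0,"turn": 0}]'

```text
t: 2.5
tool_pos: [0.4672, 0.2502, 0.2315]
tool_rot: [0.14, 3.138, -0.001]
contact_force: [-0.1, 0.6, 0.4]
opening: 0.0003
grip_force: 0.0
```

```bash
cat >> h.py <<'E'
def show(n,fn):
    o=ctrl.get_obs();im=ctrl.get_image(n);save(im,fn);return o,cam(n,o),im
E
python3 - <<'E'
from h import *
np.set_printoptions(precision=4,suppress=True)
o,C,im=show("wrist","w1.png");print(o["t"],o["tool_pos"],o["tool_rot"],o["opening"])
for k,z in {"griddle":0,"toggle_tip":.106,"roll_center":.063}.items():
    for m in ctrl.mark_of("wrist",k)[:3]: print(k,np.array(m["pixel"]),round(m["confidence"],2),onz(C,m["pixel"],z))
E
```

```text
2.5 [0.4672 0.2502 0.2315] [ 0.1399  3.1376 -0.0012] 0.0003030217216312088
griddle [146.7 272.7] 0.65 [0.5875 0.0622 0.    ]
toggle_tip [225.3 288. ] 0.64 [0.5535 0.1894 0.106 ]
roll_center [148.5 296.4] 0.61 [0.5836 0.0905 0.063 ]
roll_center [ 38.4 310.7] 0.34 [ 0.5911 -0.0397  0.063 ]
```

View pics/w1.png

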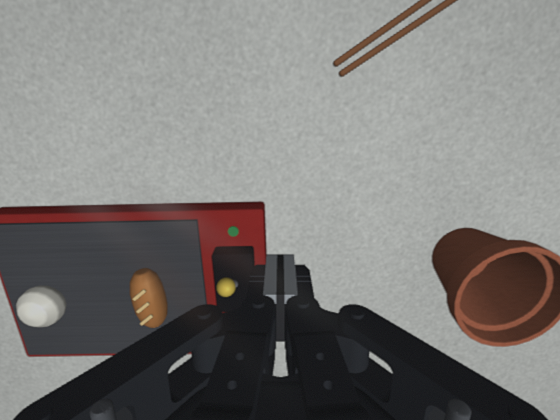

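The wrist view shows the toggle tip at (226,288), the roll at (149,297) and the bun at (40,307). These agree with the scene estimates. I'll come down on the near side of the toggle.

>>> carry_out --moves '[{"x": -0.7,"y": -0.75,"z": 0.5,"turn": 0},{"x": -0.7,"y": -0.75,"z": 0.5,"turn": 0},{"x": -0.6,"y": -0.75,"z": 0.5,"turn": 0},{"x": 0,"y": 0,"z": 0.9,"turn": 0},{"x": 0,"y": 0,"z": 1,"turn": 0},{"x": 0,"y": 0,"z": 1,"turn": 0},{"x": 0,"y": 0,"z": 1,"turn": 0},{"x": 0,"y": 0,"z": 0,"turn": 0}]'

```text
t: 3.5
tool_pos: [0.5071, 0.1928, 0.0921]
tool_rot: [-0.13, -3.131, 0.003]
contact_force: [-0.6, -0.6, -1.6]
opening: -0.0001
grip_force: 0.0
```

>>> carry_out --moves '[{"x": -0.4,"y": 0,"z": 0,"turn": 0},{"x": -0.4,"y": 0,"z": 0,"turn": 0},{"x": -0.4,"y": 0,"z": 0,"turn": 0},{"x": -0.4,"y": 0,"z": 0,"turn": 0},{"x": -0.4,"y": 0,"z": 0,"turn": 0},{"x": -0.4,"y": 0,"z": 0,"turn": 0},{"x": -0.4,"y": 0,"z": 0,"turn": 0},{"x": 0,"y": 0,"z": 0,"turn": 0}]'

```text
t: 4.3
tool_pos: [0.5808, 0.1864, 0.096]
tool_rot: [-0.134, -3.137, 0.0]
contact_force: [-1.9, 0.8, 0.8]
opening: 0.0002
grip_force: 0.8
```

>>> carry_out --moves '[{"x": 0.3,"y": 0,"z": -1,"turn": 0},{"x": 0.4,"y": 0,"z": -1,"turn": 0},{"x": 0.4,"y": 0,"z": -1,"turn": 0},{"x": 0.4,"y": -1,"z": -1,"turn": 0},{"x": 0.4,"y": -1,"z": -1,"turn": 0},{"x": 0.4,"y": -1,"z": -0.8,"turn": 0},{"x": 0.4,"y": -1,"z": 0,"turn": 0},{"x": 0.4,"y": -1,"z": 0,"turn": 0}]'

```text
t: 5.1
tool_pos: [0.4928, 0.0676, 0.2427]
tool_rot: [0.133, 3.136, -0.0]
contact_force: [-1.0, 0.1, -0.1]
opening: -0.0003
grip_force: 0.0
```

>>> carry_out --moves '[{"x": 0.2,"y": -1,"z": 0,"turn": 0},{"x": 0,"y": -1,"z": 0,"turn": 0},{"x": 0,"y": -1,"z": 0,"turn": 0},{"x": 0,"y": -1,"z": 0,"turn": 0},{"x": 0,"y": -1,"z": 0,"turn": 0},{"x": 0,"y": -1,"z": 0,"turn": 0},{"x": 0,"y": -1,"z": 0,"turn": 0},{"x": 0,"y": -1,"z": 0,"turn": 0}]' --grip 85

```text
t: 5.9
tool_pos: [0.4707, -0.1316, 0.2414]
tool_rot: [0.133, 3.138, -0.001]
contact_force: [0.2, -0.1, 0.7]
opening: 0.0854
grip_force: 0.0
```

>>> carry_out --moves '[{"x": 0,"y": -0.8,"z": 0,"turn": 0},{"x": 0,"y": 0,"z": 0,"turn": 0},{"x": 0,"y": 0,"z": 0,"turn": 0},{"x": 0,"y": 0,"z": 0,"turn": 0},{"x": 0,"y": 0,"z": 0,"turn": 0},{"x": 0,"y": 0,"z": 0,"turn": 0},{"x": 0,"y": 0,"z": 0,"turn": 0},{"x": 0,"y": 0,"z": 0,"turn": 0}]'

```text
t: 6.7
tool_pos: [0.469, -0.15, 0.2413]
tool_rot: [0.132, 3.139, -0.0]
contact_force: [0.1, 0.5, 0.4]
opening: 0.0849
grip_force: 0.0
```

```bash
python3 - <<'E'
from h import *
np.set_printoptions(precision=4,suppress=True)
o,C,im=show("wrist","w2.png");print(o["t"],o["tool_pos"],o["tool_rot"],o["opening"])
for k,z in {"tongs_grip":.014,"tongs_jaws":.014,"roll_center":.063,"toggle_tip":.106}.items():
    for m in ctrl.mark_of("wrist",k)[:3]: print(k,np.array(m["pixel"]),round(m["confidence"],2),onz(C,m["pixel"],z))
C=cam("scene");ims=ctrl.get_image("scene");save(ims,"s2.png")
for k,z in {"tongs_grip":.014,"tongs_jaws":.014,"roll_center":.063,"toggle_tip":.106}.items():
    for m in ctrl.mark_of("scene",k)[:3]: print(k,np.array(m["pixel"]),round(m["confidence"],2),onz(C,m["pixel"],z))
a=cv2.resize(ims[180:310,200:325],None,fx=3.3,fy=3.3,interpolation=cv2.INTER_CUBIC)[:420,:240*2]
b=np.zeros((430,800,3),np.uint8);b[:315,:420]=cv2.resize(im,(420,315));b[:380,425:]=cv2.resize(a,(375,380));save(b,"m2.png")
E
```

```text
6.7 [ 0.469  -0.15    0.2413] [ 0.1323  3.1387 -0.    ] 0.08489992488422564
roll_center [500.3 265.7] 0.97 [0.5861 0.0891 0.063 ]
tongs_grip [222.6 162. ] 0.89 [ 0.5462 -0.2594  0.014 ]
tongs_grip [262.7  86.1] 0.66 [ 0.281  -0.4995  0.014 ]
tongs_grip [193.3 119.6] 0.46 [ 0.5603 -0.4685  0.014 ]
tongs_jaws [195.5 175.1] 0.87 [ 0.642  -0.2526  0.014 ]
tongs_jaws [274.7 105.2] 0.56 [ 0.286  -0.3981  0.014 ]
roll_center [259.8 247.2] 0.84 [0.586  0.0862 0.063 ]
toggle_tip [267.6 274.9] 0.51 [0.6115 0.1839 0.106 ]
```

View pics/m2.png

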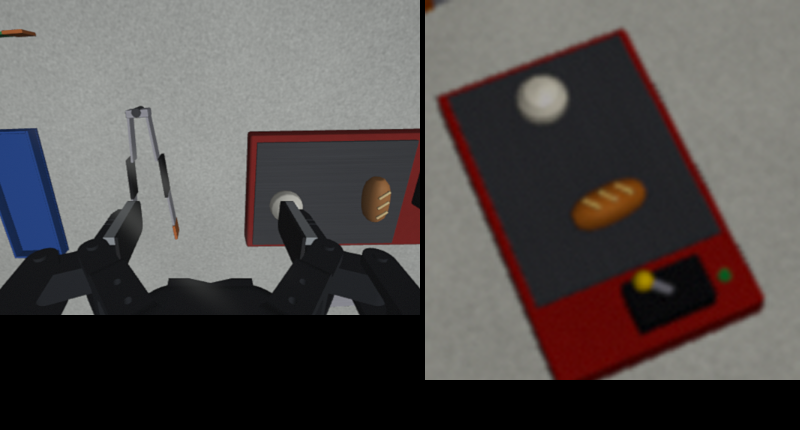

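The scene crop shows the yellow tip now on the far side, at (0.61, 0.184) m as expected, so the toggle is off. The wrist view shows the steel tongs at about (190,230) full-frame. I'll centre above them with the fingers straddling.

>>> carry_out --moves '[{"x": 0.2,"y": -0.85,"z": 0,"turn": 0},{"x": 0.2,"y": -0.85,"z": 0,"turn": 0},{"x": 0.2,"y": -0.85,"z": 0,"turn": 0},{"x": 0.2,"y": -0.85,"z": 0,"turn": 0},{"x": 0.2,"y": -0.85,"z": 0,"turn": 0},{"x": 0,"y": 0,"z": 0,"turn": 0},{"x": 0,"y": 0,"z": 0,"turn": 0},{"x": 0,"y": 0,"z": 0,"turn": 0}]'

```text
t: 8.0
tool_pos: [0.4353, -0.2533, 0.2413]
tool_rot: [0.132, 3.139, 0.001]
contact_force: [-0.8, -0.0, -0.8]
opening: 0.085
grip_force: 0.0
```

```bash
python3 - <<'E'
from h import *
np.set_printoptions(precision=4,suppress=True)
o,C,im=show("wrist","w3.png");print(o["t"],o["tool_pos"],o["tool_rot"],o["opening"])
for k,z in {"tongs_grip":.014,"tongs_jaws":.014}.items():
    for m in ctrl.mark_of("wrist",k)[:3]: print(k,np.array(m["pixel"]),round(m["confidence"],2),onz(C,m["pixel"],z))
E
```

```text
8.0 [ 0.4353 -0.2533  0.2413] [0.1321 3.1387 0.0006] 0.08504512596343947
```

View pics/w3.png

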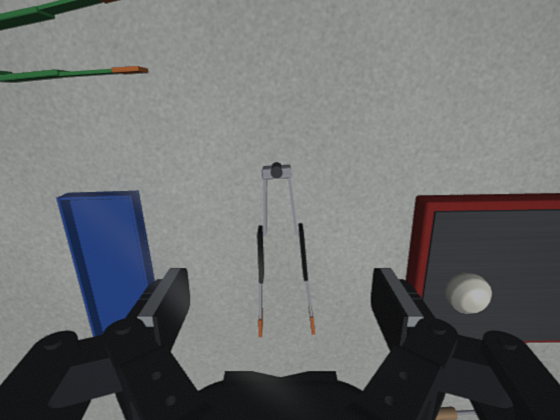

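The tongs are fully visible between the fingers: pivot (277,170), sleeves around (261,254) and (303,252), pads (261,327) and (312,325).

```bash
python3 - <<'E'
from h import *
np.set_printoptions(precision=4,suppress=True)
o=ctrl.get_obs();C=cam("wrist",o);im=cv2.imread("pics/w3.png");g=cv2.cvtColor(im,cv2.COLOR_BGR2GRAY);hsv=cv2.cvtColor(im,cv2.COLOR_BGR2HSV)
def bl(m,box):
    x0,y0,x1,y1=box;k,l,s,c=cv2.connectedComponentsWithStats(m[y0:y1,x0:x1]);out=[]
    for i in np.argsort(-s[1:,4])[:2]+1: out.append((c[i]+[x0,y0],s[i]))
    return sorted(out,key=lambda a:a[0][0])
S=bl((g<50).astype(np.uint8)*255,(240,205,325,295));P=bl(cv2.inRange(hsv,(3,120,60),(20,255,255)),(245,300,325,345))
for z in(.014,.028):
    A=[onz(C,c,z)[:2] for c,_ in S];B=[onz(C,c,z)[:2] for c,_ in P];pv=onz(C,(277,170),z)[:2]
    a,b=np.mean(A,0),np.mean(B,0)
    ang=lambda d:np.degrees(np.arctan2(d[1],d[0]))
    print(z,"sleeves",A,"mid",a,"pads",B,"mid",b,"pivot",pv,"angles",ang(b-a),ang(a-pv),ang(b-pv),"len",np.linalg.norm(b-a),np.linalg.norm(a-pv))
print([s for _,s in S],[s for _,s in P])
R=Ro.from_rotvec(o["tool_rot"]).as_matrix();print("tool x ang",np.degrees(np.arctan2(R[1,0],R[0,0])))
E
```

```text
0.014 sleeves [array([ 0.5275, -0.2862]), array([ 0.5402, -0.233 ])] mid [ 0.5338 -0.2596] pads [array([ 0.6531, -0.2995]), array([ 0.6549, -0.2268])] mid [ 0.654  -0.2631] pivot [ 0.4325 -0.2565] angles -1.6864423986858113 -1.7392785348925406 -1.7106186495263938 len 0.12018024438815066 0.10137890407571518
0.028 sleeves [array([ 0.521 , -0.2847]), array([ 0.5331, -0.2335])] mid [ 0.527  -0.2591] pads [array([ 0.6417, -0.2975]), array([ 0.6435, -0.2275])] mid [ 0.6426 -0.2625] pivot [ 0.4295 -0.2562] angles -1.6864423986857713 -1.739278534892572 -1.7106186495263866 len 0.11561917611349869 0.09753138233490961
[array([ 18,  21,   5,  43, 176], dtype=int32), array([ 59,  19,   8,  57, 205], dtype=int32)] [array([14, 19,  3, 18, 51], dtype=int32), array([65, 17,  5, 17, 49], dtype=int32)]
tool x ang 175.20932213425618
```

>>> carry_out --moves '[{"x": -0.9,"y": -0.13,"z": 0,"turn": -0.054},{"x": -0.9,"y": 0,"z": 1,"turn": 0},{"x": -0.9,"y": 0,"z": 1,"turn": 0},{"x": -0.9,"y": 0,"z": 1,"turn": 0},{"x": -0.67,"y": 0,"z": 1,"turn": 0},{"x": 0,"y": 0,"z": 1,"turn": 0},{"x": 0,"y": 0,"z": 1,"turn": 0},{"x": 0,"y": 0,"z": 0,"turn": 0}]'

```text
t: 8.95
tool_pos: [0.539, -0.2594, 0.0867]
tool_rot: [-0.047, -3.134, -0.007]
contact_force: [-0.6, 0.2, 0.9]
opening: 0.085
grip_force: 0.0
```

>>> carry_out --moves '[{"x": 0,"y": 0,"z": 0.5,"turn": 0},{"x": 0,"y": 0,"z": 0.5,"turn": 0},{"x": 0,"y": 0,"z": 0.5,"turn": 0},{"x": 0,"y": 0,"z": 0.5,"turn": 0},{"x": 0,"y": 0,"z": 0,"turn": 0},{"x": 0,"y": 0,"z": 0,"turn": 0},{"x": 0,"y": 0,"z": 0,"turn": 0},{"x": 0,"y": 0,"z": 0,"turn": 0}]'

```text
t: 9.75
tool_pos: [0.542, -0.2621, 0.0421]
tool_rot: [0.048, 3.14, -0.001]
contact_force: [0.4, 0.3, -0.1]
opening: 0.0851
grip_force: 0.0
```

```bash
python3 - <<'E'
from h import *
np.set_printoptions(precision=4,suppress=True)
o,C,im=show("wrist","w4.png");print(o["t"],o["tool_pos"],o["tool_rot"],o["opening"],o["contact_force"])
R=Ro.from_rotvec(o["tool_rot"]).as_matrix();print("tool x ang",np.degrees(np.arctan2(R[1,0],R[0,0])))
E
```

```text
9.75 [ 0.542  -0.2621  0.0421] [ 0.0485  3.1399 -0.0012] 0.0850577004853828 [ 0.392   0.3416 -0.1262]
tool x ang 178.23187549613073
```

View pics/w4.png

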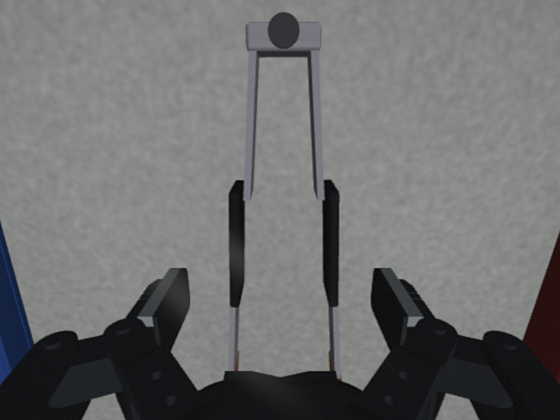

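Both sleeves sit between the fingers: left at x≈236, right at x≈331, rows 181–305. The mid column is 284 against 280 for the finger centre. A quick check of the along-axis position follows.

```bash
python3 - <<'E'
from h import *
np.set_printoptions(precision=4,suppress=True)
C=cam("wrist")
for p in [(237,181),(237,305),(331,181),(331,305),(284,30)]: print(p,onz(C,p,.028)[:2],onz(C,p,.014)[:2])
E
```

```text
(237, 181) [ 0.4988 -0.2825] [ 0.5023 -0.2845]
(237, 305) [ 0.5717 -0.2879] [ 0.5817 -0.2904]
(331, 181) [ 0.5003 -0.2355] [ 0.5039 -0.2333]
(331, 305) [ 0.5734 -0.234 ] [ 0.5836 -0.2317]
(284, 30) [ 0.4323 -0.2572] [ 0.4298 -0.2569]
```

>>> carry_out --moves '[{"x": 0.1,"y": 0.08,"z": 0.4,"turn": 0},{"x": 0,"y": 0,"z": 0.4,"turn": 0},{"x": 0,"y": 0,"z": 0.4,"turn": 0},{"x": 0,"y": 0,"z": 0.3,"turn": 0},{"x": 0,"y": 0,"z": 0,"turn": 0},{"x": 0,"y": 0,"z": 0,"turn": 0},{"x": 0,"y": 0,"z": 0,"turn": 0},{"x": 0,"y": 0,"z": 0,"turn": 0}]'

```text
t: 10.6
tool_pos: [0.5395, -0.26, 0.0045]
tool_rot: [0.048, 3.14, -0.001]
contact_force: [0.2, -0.2, -0.1]
opening: 0.0851
grip_force: 0.0
```

>>> carry_out --moves '[{"x": 0,"y": 0,"z": 0,"turn": 0},{"x": 0,"y": 0,"z": 0,"turn": 0},{"x": 0,"y": 0,"z": 0,"turn": 0},{"x": 0,"y": 0,"z": 0,"turn": 0},{"x": 0,"y": 0,"z": 0,"turn": 0},{"x": 0,"y": 0,"z": 0,"turn": 0},{"x": 0,"y": 0,"z": 0,"turn": 0},{"x": 0,"y": 0,"z": 0,"turn": 0}]' --grip 53 --newtons 30

```text
t: 11.4
tool_pos: [0.5401, -0.2602, 0.0054]
tool_rot: [0.048, 3.139, -0.002]
contact_force: [0.3, 0.4, 5.2]
opening: 0.0533
grip_force: 9.8
```

>>> carry_out --moves '[{"x": 0,"y": 0,"z": -0.4,"turn": 0},{"x": 0,"y": 0,"z": -0.5,"turn": 0},{"x": 0,"y": 0,"z": -0.7,"turn": 0},{"x": 0,"y": 0,"z": -0.8,"turn": 0},{"x": 0,"y": 0,"z": -0.8,"turn": 0},{"x": 0,"y": 0,"z": -0.8,"turn": 0},{"x": 0,"y": 0,"z": -0.8,"turn": 0},{"x": 0,"y": 0,"z": -0.8,"turn": 0}]'

```text
t: 12.2
tool_pos: [0.5388, -0.2596, 0.1453]
tool_rot: [0.048, 3.141, -0.0]
contact_force: [0.2, -0.5, -2.1]
opening: 0.0532
grip_force: 8.7
```

```bash
python3 - <<'E'
from h import *
np.set_printoptions(precision=4,suppress=True)
# roll axis from w1 (known pose) and w2
def roll(fn,pos,rot,box):
    C=cam("wrist",dict(tool_pos=pos,tool_rot=rot));hsv=cv2.cvtColor(cv2.imread("pics/"+fn),cv2.COLOR_BGR2HSV)
    x0,y0,x1,y1=box;m=cv2.inRange(hsv,(5,70,40),(28,255,255))[y0:y1,x0:x1]
    k,l,s,c=cv2.connectedComponentsWithStats(m);i=np.argmax(s[1:,4])+1
    P=np.array([onz(C,(q[1]+x0,q[0]+y0),.063)[:2] for q in np.argwhere(l==i)]);w,v=np.linalg.eigh(np.cov(P.T));r=cv2.minAreaRect((P*1000).astype(np.float32))
    print(fn,s[i],P.mean(0),np.degrees(np.arctan(v[1,1]/v[0,1])),np.sqrt(w),r)
roll("w1.png",[.4672,.2502,.2315],[.1399,3.1376,-.0012],(120,255,180,340))
roll("w2.png",[.469,-.15,.2413],[.1323,3.1387,0],(465,220,540,310))
o,C,im=show("wrist","w5.png");print(o["t"],o["tool_pos"],o["opening"],o["grip_force"])
E
```

```text
w1.png [  10   13   37   60 1722] [0.5855 0.0894] -5.393318791086634 [0.0102 0.0201] ((586.3385620117188, 89.54048156738281), (39.92009735107422, 78.03826904296875), 88.61600494384766)
w2.png [  17   15   40   61 1943] [0.5857 0.0897] 8.830695702920591 [0.011 0.02 ] ((586.6309814453125, 89.79379272460938), (78.18416595458984, 43.12791061401367), 2.4379897117614746)
12.2 [ 0.5388 -0.2596  0.1453] 0.053192986993604155 8.656260073184967
```

View pics/w5.png

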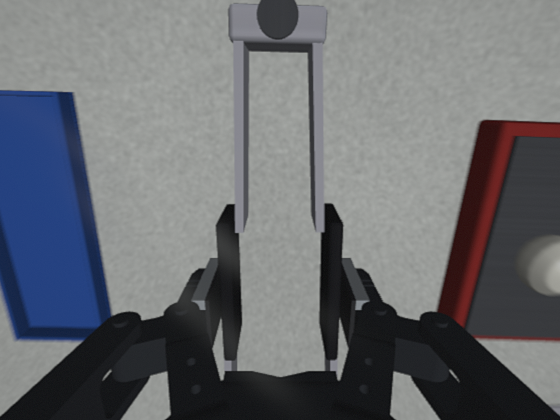

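>>> carry_out --moves '[{"x": 0,"y": 0,"z": -1,"turn": -0.03},{"x": 0,"y": 0,"z": -1,"turn": -0.025},{"x": 0.2,"y": 0.4,"z": 0,"turn": 0},{"x": 0.3,"y": 0.7,"z": 0,"turn": 0},{"x": 0.3,"y": 0.9,"z": 0,"turn": 0},{"x": 0.3,"y": 0.9,"z": 0,"turn": 0},{"x": 0.3,"y": 0.9,"z": 0,"turn": 0},{"x": 0.3,"y": 0.9,"z": 0,"turn": 0}]'

```text
t: 13.05
tool_pos: [0.492, -0.1414, 0.1918]
tool_rot: [0.037, -3.139, -0.002]
contact_force: [-0.1, -0.3, -1.8]
opening: 0.0535
grip_force: 8.7
```

>>> carry_out --moves '[{"x": 0.26,"y": 0.9,"z": 0,"turn": 0},{"x": 0,"y": 0.9,"z": 0,"turn": 0},{"x": 0,"y": 0.9,"z": 0,"turn": 0},{"x": 0,"y": 0.9,"z": 0,"turn": 0},{"x": 0,"y": 0.9,"z": 0,"turn": 0},{"x": 0,"y": 0.9,"z": 0,"turn": 0},{"x": 0,"y": 0.9,"z": 0,"turn": 0},{"x": 0,"y": 0.9,"z": 0,"turn": 0}]'

```text
t: 13.85
tool_pos: [0.4812, 0.0379, 0.1918]
tool_rot: [0.037, -3.139, -0.001]
contact_force: [-0.5, 0.2, -1.6]
opening: 0.0532
grip_force: 8.7
```

>>> carry_out --moves '[{"x": 0,"y": 0.9,"z": 0,"turn": 0},{"x": 0,"y": 0.7,"z": 0.4,"turn": 0},{"x": 0,"y": 0.44,"z": 0.4,"turn": 0},{"x": 0,"y": 0,"z": 0.6,"turn": 0},{"x": 0,"y": 0,"z": 0.6,"turn": 0},{"x": 0,"y": 0,"z": 0,"turn": 0},{"x": 0,"y": 0,"z": 0,"turn": 0},{"x": 0,"y": 0,"z": 0,"turn": 0}]'

```text
t: 14.65
tool_pos: [0.4821, 0.087, 0.1444]
tool_rot: [-0.037, 3.14, -0.0]
contact_force: [0.1, -0.1, -1.1]
opening: 0.0532
grip_force: 8.7
```

```bash
python3 - <<'E'
from h import *
np.set_printoptions(precision=4,suppress=True)
C=cam("scene");o=ctrl.get_obs();im=ctrl.get_image("scene");save(im,"s6.png");print(o["t"],o["tool_pos"],o["opening"],o["grip_force"])
R=Ro.from_rotvec(o["tool_rot"]).as_matrix();print("tool x ang",np.degrees(np.arctan2(R[1,0],R[0,0])))
zc=o["tool_pos"][2]+.009
for n in("scene","side"):
    C=cam(n)
    if n=="side": im2=ctrl.get_image(n);save(im2,"d6.png")
    for k,z in {"tongs_jaws":zc,"tongs_grip":zc,"roll_center":.063}.items():
        for m in ctrl.mark_of(n,k)[:2]: print(n,k,np.array(m["pixel"]),round(m["confidence"],2),onz(C,m["pixel"],z))
exp=o["tool_pos"]+[.105,.0027,.009];p=proj(cam("scene"),exp).astype(int);print("expected jaws px",p,proj(cam("side"),exp))
a=cv2.resize(im[190:310,200:330],None,fx=3,fy=3,interpolation=cv2.INTER_CUBIC);q=proj(cam("side"),exp).astype(int)
b=cv2.resize(im2[q[1]-55:q[1]+65,q[0]-65:q[0]+65],None,fx=3,fy=3,interpolation=cv2.INTER_CUBIC);save(np.hstack([a,b]),"m6.png")
E
```

```text
14.65 [0.4821 0.087  0.1444] 0.053167190552791226 8.65758866071701
tool x ang -178.66710327908038
scene tongs_jaws [256.4 234. ] 0.72 [0.5939 0.0896 0.1534]
scene tongs_jaws [277.2 102.1] 0.67 [ 0.335  -0.2868  0.1534]
scene tongs_grip [290.7 215.3] 0.79 [0.4907 0.0824 0.1534]
scene tongs_grip [263.9  84.9] 0.62 [ 0.3376 -0.3711  0.1534]
scene roll_center [258.7 246.4] 0.61 [0.5875 0.0827 0.063 ]
scene roll_center [325.6 385.8] 0.23 [0.6113 0.4747 0.063 ]
side tongs_jaws [413.4 249.1] 0.84 [ 0.1366 -0.3107  0.1534]
side tongs_grip [440.4 241.1] 0.66 [ 0.1491 -0.4026  0.1534]
expected jaws px [258 232] [249.5101 183.4792]
```

View pics/m6.png

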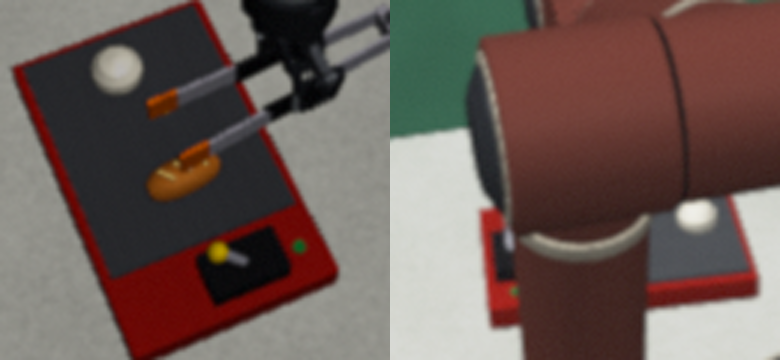

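The scene crop shows the orange pads at about (254,225) and (265,241). Their midpoint is 2 px from the expected jaw point, right over the roll along its axis. The bun is clear on the right. I'll descend.

>>> carry_out --moves '[{"x": 0,"y": 0,"z": 0.4,"turn": 0},{"x": 0,"y": 0,"z": 0.5,"turn": 0},{"x": 0,"y": 0,"z": 0.5,"turn": 0},{"x": 0,"y": 0,"z": 0.5,"turn": 0},{"x": 0,"y": 0,"z": 0.5,"turn": 0},{"x": 0,"y": 0,"z": 0.4,"turn": 0},{"x": 0,"y": 0,"z": 0,"turn": 0},{"x": 0,"y": 0,"z": 0,"turn": 0}]'

```text
t: 15.85
tool_pos: [0.4816, 0.0876, 0.0736]
tool_rot: [0.038, -3.141, 0.0]
contact_force: [-0.3, 0.1, -1.0]
opening: 0.0536
grip_force: 8.7
```

>>> carry_out --moves '[{"x": 0,"y": 0,"z": 0.2,"turn": 0},{"x": 0,"y": 0,"z": 0.2,"turn": 0},{"x": 0,"y": 0,"z": 0.2,"turn": 0},{"x": 0,"y": 0,"z": 0,"turn": 0},{"x": 0,"y": 0,"z": 0,"turn": 0},{"x": 0,"y": 0,"z": 0,"turn": 0},{"x": 0,"y": 0,"z": 0,"turn": 0},{"x": 0,"y": 0,"z": 0,"turn": 0}]'

```text
t: 16.65
tool_pos: [0.4817, 0.0875, 0.059]
tool_rot: [-0.038, 3.141, 0.0]
contact_force: [-0.0, 1.1, -2.0]
opening: 0.0527
grip_force: 8.7
```

```bash
python3 - <<'E'
from h import *
im=ctrl.get_image("scene");save(im,"s7.png");o=ctrl.get_obs();print(o["tool_pos"],o["contact_force"])
save(cv2.resize(im[195:285,215:315],None,fx=6,fy=6,interpolation=cv2.INTER_CUBIC),"m7.png")
E
```

```text
[0.4816984  0.08755585 0.05898615] [ 0.2820767  -0.68124068 -1.89348367]
```

View pics/m7.png

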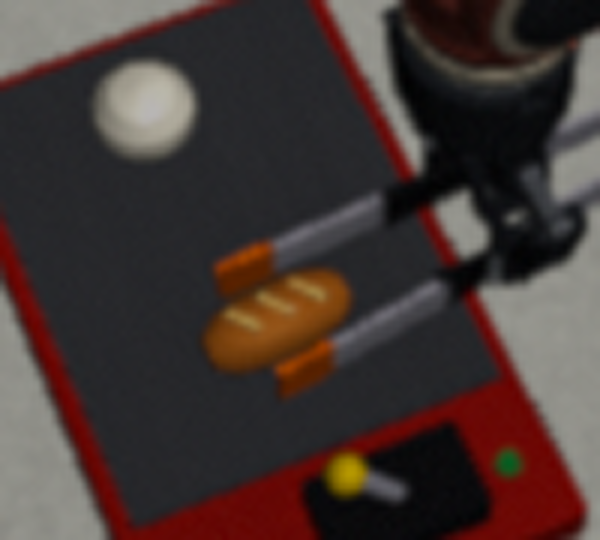

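The roll at (278,320) in the crop lies centred between the pads at (244,268) and (303,368). I'll squeeze, then lift.

>>> carry_out --moves '[{"x": 0,"y": 0,"z": 0,"turn": 0},{"x": 0,"y": 0,"z": 0,"turn": 0},{"x": 0,"y": 0,"z": 0,"turn": 0},{"x": 0,"y": 0,"z": 0,"turn": 0},{"x": 0,"y": 0,"z": 0,"turn": 0},{"x": 0,"y": 0,"z": 0,"turn": 0},{"x": 0,"y": 0,"z": 0,"turn": 0},{"x": 0,"y": 0,"z": 0,"turn": 0}]' --grip 34 --newtons 32

```text
t: 17.5
tool_pos: [0.4817, 0.0875, 0.0589]
tool_rot: [-0.038, 3.141, -0.0]
contact_force: [-0.7, 0.6, -1.8]
opening: 0.0433
grip_force: 36.9
```

>>> carry_out --moves '[{"x": 0,"y": 0,"z": -0.1,"turn": 0},{"x": 0,"y": 0,"z": -0.2,"turn": 0},{"x": 0,"y": 0,"z": -0.3,"turn": 0},{"x": 0,"y": 0,"z": -0.4,"turn": 0},{"x": 0,"y": 0,"z": -0.4,"turn": 0},{"x": 0,"y": 0,"z": -0.4,"turn": 0},{"x": 0,"y": 0,"z": -0.4,"turn": 0},{"x": 0,"y": 0,"z": -0.4,"turn": 0}]'

```text
t: 18.3
tool_pos: [0.4817, 0.0875, 0.1249]
tool_rot: [-0.038, 3.141, -0.0]
contact_force: [-0.5, -0.3, -1.5]
opening: 0.0432
grip_force: 36.8
```

>>> carry_out --moves '[{"x": 0,"y": 0,"z": -0.4,"turn": 0},{"x": 0,"y": 0,"z": -0.4,"turn": 0},{"x": 0,"y": 0,"z": -0.3,"turn": 0},{"x": 0,"y": 0,"z": -0.2,"turn": 0},{"x": 0,"y": 0,"z": -0.1,"turn": 0},{"x": 0,"y": 0,"z": 0,"turn": 0},{"x": 0,"y": 0,"z": 0,"turn": 0},{"x": 0,"y": 0,"z": 0,"turn": 0}]'

```text
t: 19.1
tool_pos: [0.4812, 0.0875, 0.1582]
tool_rot: [0.038, -3.14, 0.0]
contact_force: [0.2, 0.3, -2.4]
opening: 0.0435
grip_force: 36.8
```

```bash
python3 - <<'E'
from h import *
im=ctrl.get_image("scene");save(im,"s8.png");o=ctrl.get_obs();print(o["t"],o["tool_pos"],o["contact_force"],o["opening"],o["grip_force"])
C=cam("scene")
for k in("roll_center","bun_center","tongs_jaws","toggle_tip"):
    for m in ctrl.mark_of("scene",k)[:2]: print(k,m["pixel"],round(m["confidence"],2))
e=o["tool_pos"]+[.105,.0027,.005];print("lifted roll expected px",proj(C,e),"on plate",proj(C,[.5857,.0896,.063]))
save(cv2.resize(im[185:285,205:325],None,fx=6,fy=6,interpolation=cv2.INTER_CUBIC),"m8.png")
E
```

```text
19.15 [0.48125374 0.08753693 0.15826757] [ 0.12034942 -0.39997632 -1.43150529] 0.04338593457146283 36.80549431048348
roll_center [259.5, 232.7] 0.72
bun_center [237.1, 211.0] 0.76
tongs_jaws [275.4, 102.7] 0.93
tongs_jaws [260.1, 227.5] 0.87
toggle_tip [268.2, 275.9] 0.42
lifted roll expected px [259.05861148 231.10640053] on plate [260.43989204 248.14538285]
```

The roll is seen at (259.5,232.7), where a 10 cm lift predicts (259.1,231.1) and the plate would give (260,248). The 43 mm opening matches a clasped roll, and the toggle still reads as off. I'll hand in.

```bash
python3 -c "
from station import ctrl
print(ctrl.finish_job())"
```

```text
the job is handed in; nothing more can be done
None
```

I switched the toggle off, lifted the golden roll about 10 cm in the squeezed tongs and handed the job in while still holding it; the judge's verdict wasn't shown.

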